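# Load a tape roll into the sloped dispenser chute and push it home

## Robot

A 7-joint arm with a two-finger parallel gripper is mounted at the origin on a cart in front of the work surface, level with it; the furniture and walls round the work are solid. World frame = base frame: x ahead of the robot, y to its left, z up, the work surface at z = 0. Lengths are in m, angles in rad, forces in N, time in s.
With the tool pointing down it reaches from about 0.4 to 0.925 m from the base axis. Payload 5.6 kg.
Tool frame: the origin (TCP) lies between the finger pads; the fingertips stand 14 mm ahead of it and the grasp point (between the pads) lies 5 mm behind it; z points along the fingers, y is the line along which they close (so a half turn about z gives the same grasp; the last joint's range is limited). The gripper opens to 85 mm and grips with 20 to 120 N. Pads are 22 mm wide; open, the fingers measure 114 mm over their backs; the gripper's body (76 mm by 85 mm) begins 54 mm behind the grasp point. The pads swing forward as they close: fully open they stand 13 mm farther back than shut.
Start: joints at [-1.217, 0.468, -0.012, 1.603, 0.006, 1.071, -0.056], TCP at [0.251, 0.599, 0.245] pointing down, gripper open.
Joint ranges: [-2.53, 2.53], [-0.31, 2.02], [-1.57, 1.55], [0.28, 2.44], [-1.29, 4.43], [0.15, 1.84], [-2.92, 2.92]. Speed limits (rad/s): [2.57, 2.57, 3.14, 3.14, 3.14, 3.14, 3.14].

## Interface

Orientations are given as a unit quaternion [w, x, y, z].
In Python, from plant import ctrl, imaging gives the robot as it stands. The module is installed in compiled form; this text tells all that it offers.
- The arm moves only by the tool apply_moves, never from a script. Its argument "motion" is one flat list of numbers, 7 for each row, row after row: the shift along the tool's x, y, z in mm, then the turn, a rotation vector about the tool's x, y, z in degrees, then the opening in per cent of the stroke, from 0 (shut) to 100 (fully open). In form: [tx, ty, tz, rx, ry, rz, gripper, tx, ty, tz, rx, ry, rz, gripper, ...]. A call has 1 to 8 rows; each row is the pose to reach, as a shift and turn from the pose commanded when the call began, along the tool's axes at that moment; what a row does not reach only later rows make up. A row lasts 1/10 s, in which the tool goes at most 50 mm and 8.59 degrees, less where a joint would pass 70% of its speed; a pose out of reach is approached as far as the arm can. A call with a gripper value outside its range is refused whole. The fingers move at their own pace and stop on an object; "newtons" is the grip in N (left out, the last holds). Time passes only in rows, so rows that repeat a pose let the fingers close. It gives the time, the measured TCP pose, the force, the opening and the grip force at its end, in the units of the state.
- ctrl.sense(): the state, without advancing time (a new reading comes with each control period).
- imaging.camera(name): name is "scene" or "top" or "wrist"; returns a dict with "frame" (384x512x3 uint8, blue, green, red), "range_z" (384x512 float32, m along the optical axis (not along the pixel's ray), 0 where there is no reading), "K" (3x3 intrinsics, pixels), "world_to_cam" (4x4, takes a point from world to camera coordinates). Camera axes: x right, y up, looking along -z (the intrinsics and any distortion apply to the point x, -y, -z); pixel columns grow to the right and rows downward; lengths in m; the calibration is good to about 2 mm. A picture is of the moment at which its call begins.
- ctrl.finish_job(): hands the job in; it is judged then, once.
The state is a dict: "time": time; "qpos": joint angles; "joint_velocities": joint speeds; "joint_torque": joint torques, N m; "position": TCP position; "tool_rot": TCP orientation; "wrist_force": force on the tool from outside, world axes, zero at the start; "wrist_torque": the same for the moment, N m; "gripper_width": finger opening in m; "gripper_force": force on a finger pad.
Only numpy, scipy, OpenCV 4.12 (cv2) and the standard library are available. Lean on these libraries where they do the work, as an engineer would, in place of code of your own. Each camera call takes 0.05 s, during which the arm holds its last target. There are 200 camera calls.

## Task

Reload the tape dispenser: take the green tape roll that lies on the low bench beside the chute, lay it flat in the open upper part of the sloped chute and let go of it. Then push it from behind down the chute, through the two orange side latches and on until it is pressed firmly home against the sprung stop hidden under the green hood; feel for the stop, do not ram it, and leave the roll resting there. Leave the red roll, the eraser and the stapler where they are.

Things in the scene. Friction and masses are not known exactly. Their poses are not given: they have to be found in the camera images.
- green_roll: Green paper-tape roll (pale green), a solid flat disc 48 mm in diameter and 15 mm high, 15 to 40 g. Origin at the centre of its underside, z is its axis. Lies flat on the bench at the start.
- chute: Sloped aluminium channel on a dark base plate, fixed to the bench. Origin at the centre of the plate's underside on the bench, x level and downhill (roughly the world's +y, turned up to 0.35 rad from it towards +x). Inside width 54 mm, rims 10 mm above its floor; the floor slopes 0.21 rad. The upper end has no wall. A roll laid on it does not slide by itself.
- chute_load (a point): Middle of the loading place, on the chute's floor and centre line, 85 mm uphill of hood_edge, 70 mm downhill of the open upper end, 48 mm above the bench. Its x axis points down the slope along the floor, y across, z square to the floor. Lay the roll with its centre within 30 mm of this point along the slope.
- latches (a point): Point on the floor and centre line between the two orange spring latches, 32 mm uphill of hood_edge; axes as chute_load. One round nose in each side wall, 44 mm free between them, 2 to 11 mm above the floor (black housings outside the rims, 13 mm high). They give way sideways: pushing the roll through takes 2 to 4 N, then the resistance drops.
- hood_edge (a point): Point on the floor and centre line below the uphill edge of the green hood; axes as chute_load. The hood covers the lower 68 mm of the chute, 18 mm clear under its edge, top 28 mm above the floor: fingers cannot go in. Hidden under it is the stop. Where that is clamped varies and is not measured: the roll meets it with its centre anywhere from 20 mm uphill to 14 mm downhill of here.
- hood_top (a point): Point on the hood's top face, over the middle of the hood; axes as chute_load. The stop below is a rubber-faced buffer: 1 N at first touch, about 9 N when pushed in its full 4 mm, then hard; over 13 N spoils it. About 8 N is firmly home (4 N the least that counts). As the finger draws back slowly (15 mm/s), the buffer brings the roll back those few mm, still touching it.
- red_roll: Coral red paper-tape roll of the same size, 48 mm in diameter, 15 mm high, lying flat; origin at the centre of its underside. Not to be moved.
- the_eraser: White eraser in a blue card sleeve, 21 x 45 x 12 mm, origin at the centre of its underside. Not to be moved.
- the_stapler: Pale green stapler, 36 x 135 x 49 mm, origin at the centre of its underside. Not to be moved.

How it is judged:
By the outcome, as a careful person would: the job done as asked, in the order asked, and still so for the second after the job is handed in, with the robot touching nothing.
It also fails if it takes over 64 s, if anything falls off the work surface, if the arm or the gripper's body presses on something with over 40 N, if the wrist force passes 120 N, or if a joint passes its speed limit or range.

## Working session

There is one attempt and no reset: what is moved stays moved. The work goes in short steps, Python scripts to look and compute and a tool call to move; the robot and the scene stay as the last step left them, time stands still between calls to the robot, and variables do not carry over. Pictures are saved under pics/ and viewed, at most 10 in all, crops included, and the job is handed in when it is done.

Besides the shell and the picture viewer there is one more tool, called after "Request:" by a JSON object that holds its "method" and its "body". apply_moves: Moves the arm, as the interface text tells. Its arguments: {"type":"object","properties":{"motion":{"type":"array"},"newtons":{"type":"number"}},"required":["motion"]}

```bash
mkdir -p pics; cat > h.py <<'E'
import numpy as np, cv2
from plant import ctrl, imaging
from scipy.spatial.transform import Rotation as R
def cam(n, png=None):
    d=imaging.camera(n)
    if png: cv2.imwrite('pics/'+png,d['frame'])
    return d
def cloud(d):
    K=d['K'];z=d['range_z'];v,u=np.mgrid[:z.shape[0],:z.shape[1]]
    p=np.stack([(u-K[0,2])/K[0,0]*z,-(v-K[1,2])/K[1,1]*z,-z,np.ones_like(z)],-1)
    w=p@np.linalg.inv(d['world_to_cam']).T
    w[z==0]=np.nan
    return w[...,:3]
def tool():
    s=ctrl.sense();q=s['tool_rot'];return np.array(s['position']),R.from_quat([q[1],q[2],q[3],q[0]])
E
python3 - <<'E'
from h import *
s=ctrl.sense();print(s)
for n in('top','scene'):
    d=cam(n,n+'1.png');np.savez(n+'1.npz',**d);print(n,d['K'],[k for k in d])
E
```

```text
{'time': 0.0, 'qpos': array([-1.2170145 ,  0.46841215, -0.01157782,  1.60367067,  0.00599121,
        1.07140528, -0.05629215]), 'joint_velocities': array([-1.46396569e-04,  6.72117109e-04, -1.01397838e-03,  3.80790232e-04,
       -5.40675295e-05,  2.00537914e-03, -6.82039883e-04]), 'joint_torque': array([-1.88577596e-04, -5.32382405e+01,  2.21606257e-02, -2.51299453e+01,
        1.16656569e-02,  7.71828170e-03,  1.64853066e-05]), 'position': array([0.25105205, 0.59895269, 0.24429614]), 'tool_rot': array([-1.18338757e-04,  1.97132371e-01,  9.80376439e-01, -9.23025149e-04]), 'wrist_force': array([ 0.557653  ,  0.34726727, -0.25393646]), 'wrist_torque': array([ 0.02920672, -0.04729332,  0.04284339]), 'gripper_force': 0.0, 'gripper_width': 0.08584147014754112}
top [[401.20453218   0.         256.42442714]
 [  0.         401.20453218 186.99180517]
 [  0.           0.           1.        ]] ['frame', 'range_z', 'K', 'world_to_cam']
scene [[386.18275407   0.         258.76979454]
 [  0.         386.18275407 193.30985048]
 [  0.           0.           1.        ]] ['frame', 'range_z', 'K', 'world_to_cam']
```

View pics/top1.png

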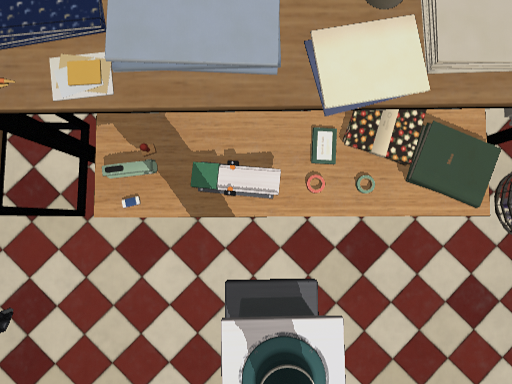

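View pics/scene1.png

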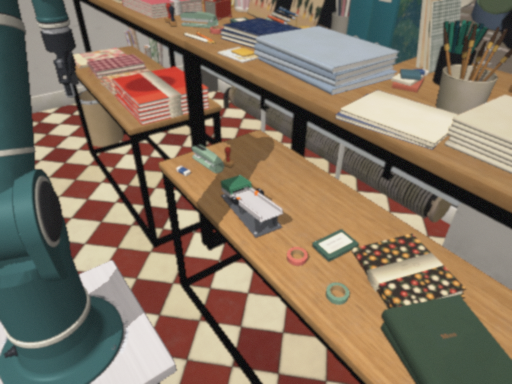

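The top picture shows the green roll at (365,184), the red roll at (316,183) and the chute from its open end at about (280,183) to the hood at 192–218. The latches are near (231,163) and (231,193).

```bash
python3 - <<'E'
from h import *
d=dict(np.load('top1.npz'));w=cloud(d)
f=d['frame']
def pr(n,u,v): print(n,u,v,w[v,u].round(4))
for v in range(150,212,3): print(v,[tuple((w[v,u]*1000).round().astype(int)) if np.isfinite(w[v,u,0]) else None for u in (200,225,231,245,260,275)])
# rolls
for n,(u,v) in dict(green=(365,184),red=(316,183)).items():
    p=w[v-16:v+17,u-16:u+17].reshape(-1,3);m=(p[:,2]>0.008)&(p[:,2]<.03)
    q=p[m];print(n,m.sum(),q.mean(0),q.min(0),q.max(0))
    c,r=cv2.minEnclosingCircle(q[:,:2].astype(np.float32)*1000);print(c,r)
# shelf height
pr('shelf',200,90);pr('edge',320,107);pr('bench',300,200);pr('edge2',300,112);pr('benchfront',300,214)
# green hood & chute crop
cv2.imwrite('pics/c1.png',cv2.resize(f[150:215,180:290],None,fx=7,fy=7,interpolation=cv2.INTER_CUBIC))
E
```

```text
150 [(np.int64(594), np.int64(207), np.int64(1)), (np.int64(593), np.int64(141), np.int64(2)), (np.int64(593), np.int64(125), np.int64(3)), (np.int64(593), np.int64(88), np.int64(0)), (np.int64(592), np.int64(48), np.int64(-1)), (np.int64(592), np.int64(7), np.int64(-1))]
153 [(np.int64(586), np.int64(207), np.int64(0)), (np.int64(586), np.int64(141), np.int64(-2)), (np.int64(585), np.int64(125), np.int64(-2)), (np.int64(584), np.int64(88), np.int64(1)), (np.int64(584), np.int64(48), np.int64(0)), (np.int64(583), np.int64(8), np.int64(0))]
156 [(np.int64(578), np.int64(208), np.int64(-1)), (np.int64(577), np.int64(141), np.int64(-1)), (np.int64(578), np.int64(125), np.int64(-4)), (np.int64(577), np.int64(88), np.int64(0)), (np.int64(576), np.int64(48), np.int64(2)), (np.int64(575), np.int64(8), np.int64(1))]
159 [(np.int64(571), np.int64(208), np.int64(-3)), (np.int64(570), np.int64(141), np.int64(-4)), (np.int64(569), np.int64(125), np.int64(2)), (np.int64(568), np.int64(88), np.int64(3)), (np.int64(568), np.int64(48), np.int64(-2)), (np.int64(567), np.int64(8), np.int64(1))]
162 [(
[... 4527 characters left out ...]
64(433), np.int64(90), np.int64(5)), (np.int64(432), np.int64(50), np.int64(-2)), (np.int64(431), np.int64(11), np.int64(0))]
green 173 [ 0.49697446 -0.22795596  0.014325  ] [ 0.47410205 -0.25255293  0.00802668] [ 0.51942414 -0.20437643  0.01950725]
(497.9439697265625, -229.07077026367188) 24.769939422607422
red 167 [ 0.50078709 -0.096481    0.01419722] [ 0.47668201 -0.11899969  0.00818967] [ 0.52400738 -0.07357025  0.01961378]
(500.25701904296875, -96.37085723876953) 24.101675033569336
shelf 200 90 [0.6535 0.1698 0.3194]
edge 320 107 [ 0.6231 -0.0594  0.3022]
bench 300 200 [ 0.4567 -0.0564 -0.0018]
edge2 300 112 [ 6.941e-01 -6.230e-02  5.000e-04]
benchfront 300 214 [ 0.4196 -0.0553 -0.0012]
```

View pics/c1.png

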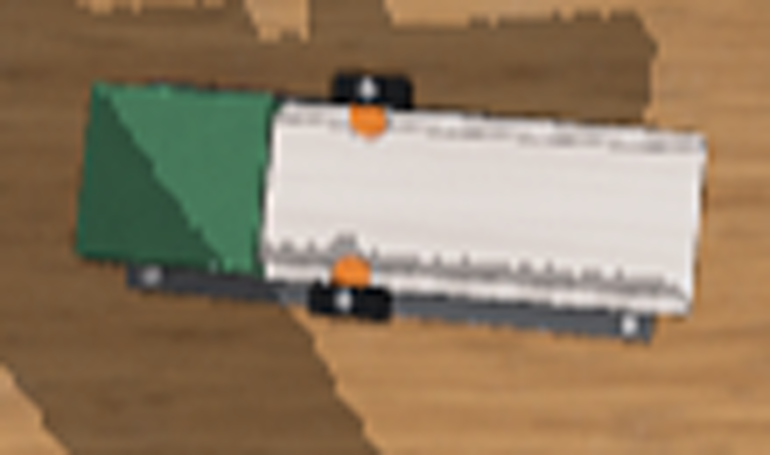

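The crop shows the channel rims at the hood edge at (278,98) and (262,275), the open end corners at (706,135) and (690,310), and the orange noses at (369,122) and (351,270).

```bash
python3 - <<'E'
from h import *
d=dict(np.load('top1.npz'));K=d['K'];C=np.linalg.inv(d['world_to_cam'])
def ray(cu,cv,z):
    u=180+(cu+.5)/7-.5;v=150+(cv+.5)/7-.5
    r=C[:3,:3]@np.array([(u-K[0,2])/K[0,0],-(v-K[1,2])/K[1,1],-1]);o=C[:3,3]
    return (o+r*(z-o[2])/r[2])*1000
P={n:ray(*a) for n,a in dict(hA=(278,98,.040),hB=(262,275,.040),eA=(706,135,.0724),eB=(690,310,.0724),lA=(369,120,.047),lB=(351,270,.047)).items()}
for n,p in P.items(): print(n,p.round(1))
h=(P['hA']+P['hB'])/2;e=(P['eA']+P['eB'])/2;l=(P['lA']+P['lB'])/2
x=h-e;print(h,l,e,np.hypot(*x[:2]),'psi toward +x',np.degrees(np.arctan2(x[0],x[1])))
y=P['hA']-P['hB'];print(np.degrees(np.arctan2(-y[1],y[0])));y=P['eA']-P['eB'];print(np.degrees(np.arctan2(-y[1],y[0])))
# depth-based fit: rim pts/ floor plane
w=cloud(d)[165:192,240:280].reshape(-1,3);w=w[np.isfinite(w[:,0])&(w[:,2]>.03)]
# centreline by columns
W=cloud(d)
for u in range(236,280,6):
    c=W[155:205,u];m=c[:,2]>.03;print(u,c[m,1].mean().round(4),c[m,0].min().round(4),c[m,0].max().round(4),c[m,0].mean().round(4))
p,R_=tool();print(p,R_.as_matrix().round(3))
E
```

```text
hA [551.7 153.9  40. ]
hB [486.9 160.4  40. ]
eA [5.317e+02 2.000e-01 7.240e+01]
eB [469.6   7.3  72.4]
lA [542.2 120.5  47. ]
lB [487.6 127.7  47. ]
[519.25875593 157.13821619  40.        ] [514.89921756 124.12746558  47.        ] [500.69253512   3.75965882  72.4       ] 154.4981760964258 psi toward +x 6.901979229071783
5.733227912707649
6.483070260334302
236 0.1115 0.4827 0.559 0.5213
242 0.0963 0.482 0.5426 0.5133
248 0.0811 0.4791 0.5426 0.5115
254 0.0659 0.477 0.5392 0.5084
260 0.0508 0.4757 0.5387 0.5079
266 0.0359 0.4734 0.5351 0.5048
272 0.0209 0.4721 0.535 0.5043
278 0.0062 0.4701 0.5317 0.5012
[0.25107728 0.59902794 0.24443093] [[-0.922  0.387 -0.001]
 [ 0.387  0.922 -0.002]
 [-0.    -0.002 -1.   ]]
```

```bash
cat >> h.py <<'E'
PSI=np.radians(6.8);A=.21
D=np.array([np.sin(PSI),np.cos(PSI),0]);Kz=np.array([0,0,1.])
def frame(tilt=0.):
    y=D*np.cos(tilt)-Kz*np.sin(tilt);z=-(D*np.sin(tilt)+Kz*np.cos(tilt))
    return R.from_matrix(np.stack([np.cross(y,z),y,z],1))
LOAD=np.array([.5085,.070,.048])
def floor(s,h=0,lat=0):  # s downhill of LOAD, h above floor, along tool x
    M=frame(A).as_matrix();return LOAD+s*M[:,1]-h*M[:,2]+lat*M[:,0]
def go(P,F):
    p,r=tool();P=np.array(P)
    print('shift mm',(r.inv().apply(P-p)*1000).round(1),'turn deg',np.degrees((r.inv()*F).as_rotvec()).round(2),'dist',np.linalg.norm(P-p).round(3))
E
python3 - <<'E'
from h import *
go([.44,.15,.22],frame());go([.498,-.229,.13],frame())
E
```

```text
shift mm [-347.8 -341.1   25. ] turn deg [-9.000e-02 -1.000e-02 -1.594e+01] dist 0.488
shift mm [-547.8 -668.   115.6] turn deg [-9.000e-02 -1.000e-02 -1.594e+01] dist 0.872
```

Request:
{"method": "apply_moves", "body": {"motion": [-348,-341,25,0,0,-16,100,-348,-341,25,0,0,-16,100,-348,-341,25,0,0,-16,100,-348,-341,25,0,0,-16,100,-348,-341,25,0,0,-16,100,-348,-341,25,0,0,-16,100,-348,-341,25,0,0,-16,100,-348,-341,25,0,0,-16,100]}}

```text
time: 0.9
position: [0.4066, 0.2293, 0.2247]
tool_rot: [0.0, 0.059, 0.998, 0.0]
wrist_force: [0.2, 0.5, 1.0]
gripper_width: 0.0857
gripper_force: 0.0
```

```bash
python3 - <<'E'
from h import *
go([.498,-.229,.13],frame());print(ctrl.sense()['qpos'])
E
```

```text
shift mm [-144.5 -444.4   94.6] turn deg [0.   0.   0.07] dist 0.477
[-0.65886288  0.18186156  0.08216488  2.06193702 -0.01901693  0.89841998
  0.88717612]
```

Request:
{"method": "apply_moves", "body": {"motion": [-144,-444,95,0,0,0,100,-144,-444,95,0,0,0,100,-144,-444,95,0,0,0,100,-144,-444,95,0,0,0,100,-144,-444,95,0,0,0,100,-144,-444,95,0,0,0,100,-144,-444,95,0,0,0,100,-144,-444,95,0,0,0,100]}}

```text
time: 1.7
position: [0.4826, -0.1549, 0.1445]
tool_rot: [-0.0, 0.059, 0.998, 0.0]
wrist_force: [1.1, 0.3, -0.0]
gripper_width: 0.0851
gripper_force: 0.0
```

Request:
{"method": "apply_moves", "body": {"motion": [0,0,0,0,0,0,100,0,0,0,0,0,0,100]}}

```text
time: 1.9
position: [0.482, -0.1543, 0.1443]
tool_rot: [-0.001, 0.06, 0.998, -0.0]
wrist_force: [-0.6, 0.4, 0.8]
gripper_width: 0.0854
gripper_force: 0.0
```

```bash
python3 - <<'E'
from h import *
go([.498,-.229,.13],frame());print(ctrl.sense()['position'])
d=cam('wrist','w1.png');np.savez('w1.npz',**d)
E
```

```text
shift mm [-25.  -72.2  14.3] turn deg [-0.01 -0.09 -0.12] dist 0.078
[ 0.48195818 -0.1542911   0.14434286]
```

View pics/w1.png

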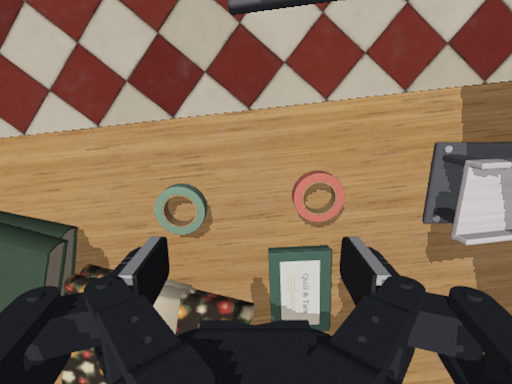

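The wrist picture shows the green roll, spanning 155–207 across and 184–235 down, centred near (181,209).

```bash
cat >> h.py <<'E'
def ray(d,u,v,z):
    K=d['K'];C=np.linalg.inv(d['world_to_cam'])
    r=C[:3,:3]@np.array([(u-K[0,2])/K[0,0],-(v-K[1,2])/K[1,1],-1]);o=C[:3,3]
    return o+r*(z-o[2])/r[2]
E
python3 - <<'E'
from h import *
d=dict(np.load('w1.npz'));print(ray(d,181,209.5,.012),ray(d,319,197,.012))
w=cloud(d)[180:240,150:212].reshape(-1,3);q=w[(w[:,2]>.01)&(w[:,2]<.03)]
print(q.mean(0),cv2.minEnclosingCircle(q[:,:2].astype(np.float32)*1000),len(q))
E
```

```text
[ 0.49505821 -0.22590212  0.012     ] [ 0.49847768 -0.09388734  0.012     ]
[ 0.49395276 -0.22601734  0.01454198] ((494.7784423828125, -226.5196990966797), 24.256309509277344) 1270
```

```bash
python3 - <<'E'
from h import *
go([.496,-.227,.06],frame());go([.496,-.227,.016],frame())
E
```

```text
shift mm [-22.5 -72.2  84.5] turn deg [ 0.03 -0.07  0.04] dist 0.113
shift mm [-22.6 -72.2 128.5] turn deg [ 0.03 -0.07  0.04] dist 0.149
```

Request:
{"method": "apply_moves", "body": {"motion": [-22.5,-72,60,0,0,0,100,-22.5,-72,85,0,0,0,100,-22.5,-72,85,0,0,0,100,-22.5,-72,100,0,0,0,100,-22.5,-72,115,0,0,0,100,-22.5,-72,128,0,0,0,100,-22.5,-72,128,0,0,0,100]}}

```text
time: 2.65
position: [0.496, -0.2253, 0.0159]
tool_rot: [-0.001, 0.058, 0.998, 0.001]
wrist_force: [-0.4, 0.4, 0.8]
gripper_width: 0.0853
gripper_force: 0.0
```

Request:
{"method": "apply_moves", "body": {"motion": [0,0,0,0,0,0,45,0,0,0,0,0,0,45,0,0,0,0,0,0,45,0,0,0,0,0,0,45,0,0,0,0,0,0,45,0,0,0,0,0,0,45], "newtons": 25}}

```text
time: 3.25
position: [0.4972, -0.2273, 0.0181]
tool_rot: [0.001, 0.059, 0.998, 0.0]
wrist_force: [-1.3, 1.4, 7.2]
gripper_width: 0.0464
gripper_force: 25.2
```

Request:
{"method": "apply_moves", "body": {"motion": [0,0,-10,0,0,0,45,0,0,-40,0,0,0,45,0,0,-90,0,0,0,45,0,0,-120,0,0,0,45,0,0,-120,0,0,0,45,0,0,-120,0,0,0,45]}}

```text
time: 3.85
position: [0.4969, -0.2272, 0.1381]
tool_rot: [0.001, 0.059, 0.998, -0.0]
wrist_force: [-1.3, 0.2, -0.9]
gripper_width: 0.0464
gripper_force: 25.9
```

```bash
python3 - <<'E'
from h import *
print(ctrl.sense())
d=cam('wrist','w2.png');np.savez('w2.npz',**d)
E
```

```text
{'time': 3.85, 'qpos': array([ 0.11116779,  0.44057568,  0.3203155 ,  1.96323509, -0.19589988,
        0.76507964,  1.99793763]), 'joint_velocities': array([ 0.00588568,  0.03899264, -0.01173608,  0.02080894, -0.00291597,
       -0.00175168,  0.00236127]), 'joint_torque': array([ 6.99537084e-02, -4.63703978e+01,  4.07264695e+00, -2.05905640e+01,
        3.03689344e-02, -3.82124155e-02, -1.10993581e-02]), 'position': array([ 0.49690978, -0.22721398,  0.13813878]), 'tool_rot': array([ 1.09236917e-03,  5.86801925e-02,  9.98276230e-01, -1.04289623e-04]), 'wrist_force': array([-1.32624165,  0.24309696, -0.92405421]), 'wrist_torque': array([-0.0005841 ,  0.0405087 , -0.01480942]), 'gripper_force': 25.91760367155075, 'gripper_width': 0.04639821383682411}
```

View pics/w2.png

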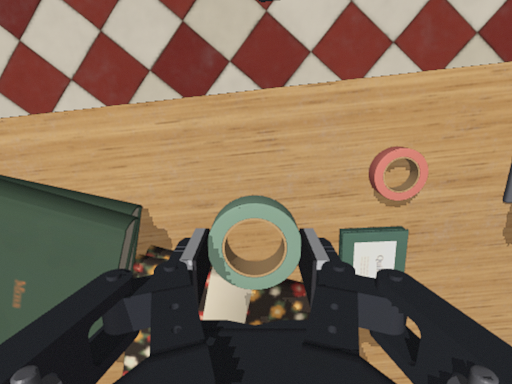

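The roll is held flat between the pads, its top face centred near (255,240). Next I measure where it sits in the tool frame.

```bash
python3 - <<'E'
from h import *
d=dict(np.load('w2.npz'));p,r=tool()
W=cloud(d);hsv=cv2.cvtColor(d['frame'],cv2.COLOR_BGR2HSV)
m=(hsv[...,0]>65)&(hsv[...,0]<95)&(hsv[...,1]>40)&(hsv[...,2]>70);m[:190]=0;m[300:]=0;m[:,:205]=0;m[:,306:]=0
t=r.inv().apply(W[m]-p)*1000;t=t[np.isfinite(t[:,0])]
top=t[np.abs(t[:,2]-np.median(t[:,2]))<4]
print(len(top),np.median(top[:,2]),cv2.minEnclosingCircle(top[:,:2].astype(np.float32)),top.min(0),top.max(0))
A_=np.c_[top[:,:2],np.ones(len(top))];print('plane',np.linalg.lstsq(A_,top[:,2],rcond=None)[0])
# measured also by ray at z 5 plane extents
for u,v in((209,243),(301,243),(255,196),(255,280)):
    z=np.nanmedian(p[2]-.0)
    print(r.inv().apply(ray(d,u,v,p[2]-.002)-p)*1000)
E
```

```text
2516 2.1836060360689045 ((1.216642141342163, 0.11287321150302887), 24.42243766784668) [-22.41789657 -22.89760506   0.08808933] [25.55197692 23.70336634  6.25935952]
plane [ 1.05051158e-02 -1.38617671e-03  2.23569016e+00]
[  3.95917015 -22.22142859   1.99349258]
[ 3.9740727  23.80029725  2.00887228]
[28.46586067  0.76522349  2.00684735]
[-17.03362398   0.81294504   1.99632749]
```

```bash
python3 - <<'E'
from h import *
P=floor(0,.075,-.0013);print(P);go(P,frame(A))
E
```

```text
[0.51164204 0.08537059 0.12135232]
shift mm [ 21.2 312.   15.7] turn deg [ 1.205e+01 -1.000e-02  7.000e-02] dist 0.313
```

Request:
{"method": "apply_moves", "body": {"motion": [21,312,5,0,0,0,45,21,312,5,0,0,0,45,21,312,5,0,0,0,45,21,312,5,0,0,0,45,21,312,16,6,0,0,45,21,312,16,12,0,0,45,21,312,16,12,0,0,45,21,312,16,12,0,0,45]}}

```text
time: 4.7
position: [0.5107, 0.0916, 0.1187]
tool_rot: [-0.007, 0.052, 0.993, -0.104]
wrist_force: [0.4, -0.6, -0.2]
gripper_width: 0.0465
gripper_force: 26.0
```

Request:
{"method": "apply_moves", "body": {"motion": [0,0,0,0,0,0,45,0,0,0,0,0,0,45]}}

```text
time: 4.9
position: [0.5118, 0.0826, 0.1205]
tool_rot: [-0.007, 0.06, 0.993, -0.105]
wrist_force: [-0.4, -0.8, 0.2]
gripper_width: 0.0466
gripper_force: 26.0
```

```bash
python3 - <<'E'
from h import *
go(floor(0,.075,-.0013),frame(A))
d=cam('wrist','w3.png');np.savez('w3.npz',**d)
E
```

```text
shift mm [ 0.5  2.5 -1.4] turn deg [-0.03 -0.1  -0.12] dist 0.003
```

View pics/w3.png

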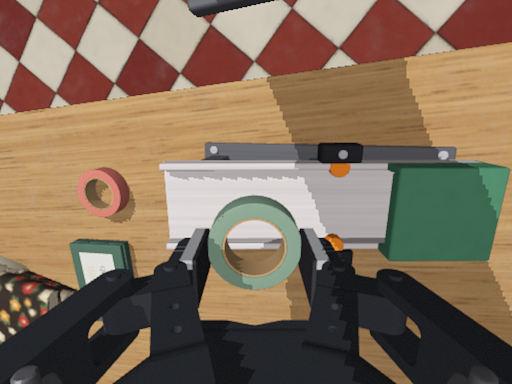

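The chute lies parallel to the image rows: near rim at row about 165, far rim at row about 243, latches at column about 338, hood edge at column about 390.

```bash
python3 - <<'E'
from h import *
d=dict(np.load('w3.npz'));p,r=tool();T=r.inv().apply((cloud(d)-p).reshape(-1,3)).reshape(384,512,3)*1000
f=T[180:205,180:300].reshape(-1,3);f=f[f[:,2]>40]
n=np.median(f[:,2]);c=np.linalg.lstsq(np.c_[f[:,:2],np.ones(len(f))],f[:,2],rcond=None)[0];print('floor plane in tool',c,n,f.mean(0))
cols=[175,190,205,315,360,375]
for u in cols:
    print(u,[(v,int(round(T[v,u,0])),int(round(T[v,u,2]))) for v in list(range(156,176,2))+list(range(234,254,2))])
fr=d['frame'][145:260,155:400];cv2.imwrite('pics/c3.png',cv2.resize(fr,None,fx=3.2,fy=4.5,interpolation=cv2.INTER_CUBIC))
E
```

```text
floor plane in tool [-4.68215122e-03  2.26114273e-04  7.36322847e+01] 73.56211666535401 [ 12.99918303 -11.66810007  73.56878225]
175 [(156, 29, 139), (158, 27, 139), (160, 35, 74), (162, 35, 67), (164, 34, 63), (166, 33, 64), (168, 32, 64), (170, 28, 73), (172, 27, 74), (174, 25, 74), (234, -21, 74), (236, -23, 74), (238, -23, 71), (240, -24, 68), (242, -24, 65), (244, -25, 64), (246, -26, 64), (248, 7, -7), (250, 7, -9), (252, 8, -11)]
190 [(156, 29, 135), (158, 27, 137), (160, 35, 76), (162, 35, 67), (164, 34, 64), (166, 33, 63), (168, 32, 64), (170, 28, 74), (172, 27, 72), (174, 25, 73), (234, -21, 73), (236, -23, 74), (238, 8, 2), (240, 11, -7), (242, 12, -10), (244, 12, -12), (246, 11, -13), (248, 11, -15), (250, 12, -18), (252, 12, -20)]
205 [(156, 30, 132), (158, 32, 104), (160, 35, 75), (162, 35, 66), (164, 34, 64), (166, 33, 63), (168, 32, 64), (170, 28, 73), (172, 27, 73), (174, 25, 73), (234, 12, -1), (236, 12, -3), (238, 11, -5), (240, 10, -5), (242, 9, -4), (244, 8, -5), (246, 8, -6), (248, 6, -5), (250, 6, -6), (252, 5, -7)]
315 [(156, 34, 107), (158, 32, 104), (160, 35
[... 201 characters left out ...]
), (246, 12, -13), (248, 12, -16), (250, 11, -17), (252, 11, -19)]
360 [(156, 40, 60), (158, 39, 60), (160, 38, 61), (162, 36, 62), (164, 34, 64), (166, 33, 63), (168, 32, 63), (170, 28, 74), (172, 27, 74), (174, 26, 73), (234, -21, 73), (236, -23, 74), (238, -23, 72), (240, -23, 68), (242, -23, 65), (244, -24, 63), (246, -26, 63), (248, -28, 64), (250, -50, 105), (252, -51, 103)]
375 [(156, 35, 97), (158, 34, 97), (160, 36, 73), (162, 36, 65), (164, 35, 63), (166, 33, 63), (168, 32, 64), (170, 29, 73), (172, 27, 74), (174, 26, 73), (234, -21, 75), (236, -22, 73), (238, -24, 72), (240, -24, 69), (242, -23, 64), (244, -24, 63), (246, -26, 63), (248, -28, 64), (250, -48, 100), (252, -50, 100)]
```

View pics/c3.png

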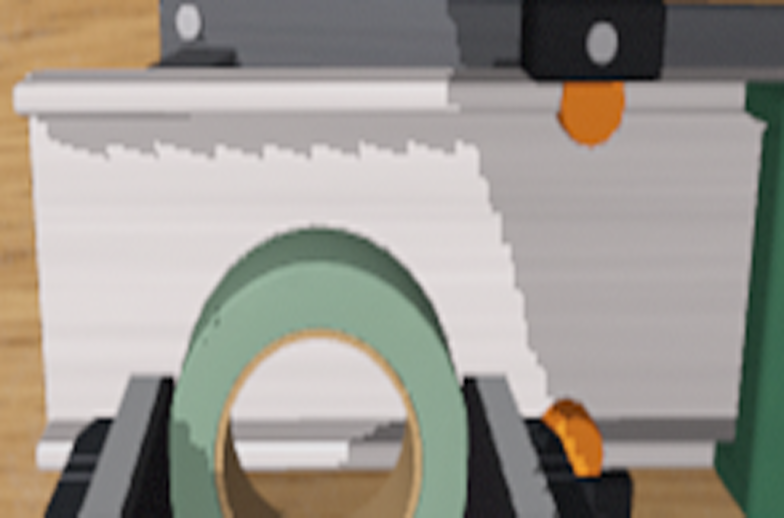

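Request:
{"method": "apply_moves", "body": {"motion": [2.4,2,20,0,0,0,45,2.4,2,38,0,0,0,45,2.4,2,45,0,0,0,45,2.4,2,50,0,0,0,45,2.4,2,53,0,0,0,45,2.4,2,54,0,0,0,45,2.4,2,54,0,0,0,45]}}

```text
time: 5.65
position: [0.5092, 0.0762, 0.0681]
tool_rot: [-0.006, 0.059, 0.993, -0.104]
wrist_force: [0.3, 0.2, -1.0]
gripper_width: 0.0465
gripper_force: 26.0
```

Request:
{"method": "apply_moves", "body": {"motion": [0,0,1,0,0,0,45,0,0,1,0,0,0,45,0,0,1,0,0,0,45]}}

```text
time: 5.95
position: [0.5089, 0.0761, 0.067]
tool_rot: [-0.006, 0.058, 0.993, -0.104]
wrist_force: [-0.6, -0.3, -0.7]
gripper_width: 0.0468
gripper_force: 26.0
```

Request:
{"method": "apply_moves", "body": {"motion": [0,0,1,0,0,0,45,0,0,1,0,0,0,45,0,0,1,0,0,0,45]}}

```text
time: 6.25
position: [0.5088, 0.0757, 0.0658]
tool_rot: [-0.006, 0.058, 0.993, -0.104]
wrist_force: [0.0, -0.5, 0.4]
gripper_width: 0.0469
gripper_force: 26.0
```

Request:
{"method": "apply_moves", "body": {"motion": [0,0,0.7,0,0,0,45,0,0,0.7,0,0,0,45,0,0,0.7,0,0,0,45]}}

```text
time: 6.55
position: [0.5089, 0.0757, 0.0656]
tool_rot: [-0.006, 0.058, 0.993, -0.104]
wrist_force: [-1.6, 1.6, 5.2]
gripper_width: 0.0466
gripper_force: 26.5
```

Request:
{"method": "apply_moves", "body": {"motion": [0,0,0,0,0,0,60,0,0,0,0,0,0,68,0,0,-0.5,0,0,0,75,0,0,-1,0,0,0,75,0,0,-10,0,0,0,75,0,0,-30,0,0,0,75,0,0,-50,0,0,0,75,0,0,-50,0,0,0,75]}}

```text
time: 7.35
position: [0.5119, 0.0871, 0.1167]
tool_rot: [-0.004, 0.058, 0.993, -0.103]
wrist_force: [0.7, -0.0, -0.0]
gripper_width: 0.0637
gripper_force: 0.0
```

```bash
python3 - <<'E'
from h import *
print(ctrl.sense()['wrist_force'],ctrl.sense()['gripper_width'])
d=cam('wrist','w4.png');np.savez('w4.npz',**d)
p,r=tool();print(p)
T=r.inv().apply((cloud(d)-p).reshape(-1,3)).reshape(384,512,3)*1000;np.save('T4.npy',T)
hsv=cv2.cvtColor(d['frame'],cv2.COLOR_BGR2HSV)
m=(hsv[...,0]>65)&(hsv[...,0]<95)&(hsv[...,1]>40)&(hsv[...,1]<110)&(hsv[...,2]>70)&(T[...,2]>30)&(T[...,2]<60)&(np.abs(T[...,1])<35)
t=T[m];print(len(t),np.median(t,0),t.min(0),t.max(0),cv2.minEnclosingCircle(t[:,:2].astype(np.float32)))
E
```

```text
[ 0.65805239 -0.03899325 -0.02027195] 0.06365829249441907
[0.51097658 0.08656488 0.11546223]
1325 [ 5.90975996  2.31047507 54.27514405] [-20.2084688  -22.9932592   52.18274396] [27.20354334 23.31555603 59.99985864] ((3.135788917541504, 0.3036964237689972), 24.127155303955078)
```

View pics/w4.png

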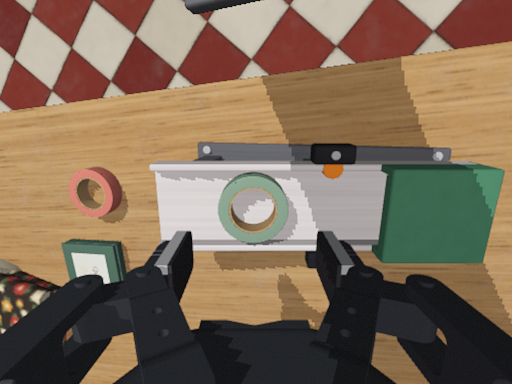

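The roll lies flat inside the channel with its face centred near (253,208). I'll turn the gripper 90° and shut it, then use the fingers' narrow flat side as the pusher.

```bash
cat >> h.py <<'E'
LOAD=np.array([.5074,.070,.0493])
def pf(sgn): return frame(A)*R.from_rotvec([0,0,sgn*np.pi/2])
E
python3 - <<'E'
from h import *
print(ctrl.sense()['qpos'])
P=floor(-.048,.050);print(P);go(P,frame(A))
E
```

```text
[-0.62458414  0.4806985   0.35494123  1.99839359  0.04188041  0.77133553
  1.12176546]
[0.50307559 0.03373443 0.10820762]
shift mm [  1.7 -50.8  18.1] turn deg [0.14 0.17 0.06] dist 0.054
```

```bash
python3 - <<'E'
from h import *
d=dict(np.load('w4.npz'));p,r=tool();print(r.inv().apply(np.linalg.inv(d['world_to_cam'])[:3,3]-p)*1000)
E
```

```text
[  66.95620797    0.76890521 -129.95714288]
```

Request:
{"method": "apply_moves", "body": {"motion": [1.7,-51,0,0,0,8,40,1.7,-51,0,0,0,16,10,1.7,-51,0,0,0,24,0,1.7,-51,0,0,0,32,0,1.7,-51,0,0,0,40,0,1.7,-51,0,0,0,48,0,1.7,-51,0,0,0,56,0,1.7,-51,0,0,0,64,0]}}

```text
time: 8.2
position: [0.5019, 0.0363, 0.1241]
tool_rot: [0.05, 0.578, 0.809, -0.092]
wrist_force: [0.4, 0.5, -0.0]
gripper_width: -0.0001
gripper_force: 0.0
```

Request:
{"method": "apply_moves", "body": {"motion": [0,0,0,0,0,8,0,0,0,0,0,0,16,0,0,0,0,0,0,24,0,0,0,0,0,0,26,0,0,0,0,0,0,26,0,0,0,0,0,0,26,0]}}

```text
time: 8.8
position: [0.5022, 0.0365, 0.1244]
tool_rot: [0.069, 0.743, 0.662, -0.078]
wrist_force: [-0.3, -0.0, -0.4]
gripper_width: 0.0002
gripper_force: 0.0
```

```bash
python3 - <<'E'
from h import *
print(ctrl.sense());go(floor(-.048,.030),pf(1))
E
```

```text
{'time': 8.8, 'qpos': array([-0.86994443,  0.52737655,  0.78156173,  2.05834551, -0.23312641,
        0.76338556, -0.09132307]), 'joint_velocities': array([ 4.51028246e-03, -6.96838222e-03, -1.66681351e-03, -2.20076293e-03,
       -8.08649349e-04, -2.47168127e-05, -5.21491087e-03]), 'joint_torque': array([-1.48010566e-01, -3.90846241e+01,  9.36904460e+00, -1.68540001e+01,
        5.14036920e-01,  7.32986536e-02, -6.53774128e-03]), 'position': array([0.5022306 , 0.0365082 , 0.12443402]), 'tool_rot': array([ 0.06927302,  0.74257794,  0.66153364, -0.07843783]), 'wrist_force': array([-0.28011765, -0.02490103, -0.40156446]), 'wrist_torque': array([ 0.26673157, -0.02799061, -0.00873803]), 'gripper_force': 0.0, 'gripper_width': 0.0001583113459487197}
shift mm [ 0.8  1.2 36.4] turn deg [-0.01 -0.02  0.19] dist 0.036
```

Request:
{"method": "apply_moves", "body": {"motion": [1,1,25,0,0,0,0,1,1,36,0,0,0,0,1,1,41,0,0,0,0,1,1,44,0,0,0,0,1,1,44,0,0,0,0]}}

```text
time: 9.3
position: [0.5026, 0.0281, 0.0815]
tool_rot: [0.069, 0.743, 0.661, -0.078]
wrist_force: [-0.1, 0.3, -0.3]
gripper_width: -0.0001
gripper_force: 0.0
```

Request:
{"method": "apply_moves", "body": {"motion": [0,0,1,0,0,0,0,0,0,2,0,0,0,0,0,0,2,0,0,0,0]}}

```text
time: 9.6
position: [0.5026, 0.0281, 0.0797]
tool_rot: [0.069, 0.743, 0.661, -0.078]
wrist_force: [-0.4, 0.2, 0.4]
gripper_width: 0.0001
gripper_force: 0.0
```

Request:
{"method": "apply_moves", "body": {"motion": [0,0,1,0,0,0,0,0,0,2,0,0,0,0,0,0,2,0,0,0,0]}}

```text
time: 9.9
position: [0.5023, 0.0275, 0.0774]
tool_rot: [0.069, 0.743, 0.661, -0.078]
wrist_force: [0.4, -0.5, -0.1]
gripper_width: 0.0001
gripper_force: 0.0
```

```bash
python3 - <<'E'
from h import *
go(floor(-.04,.0185),pf(1));print(ctrl.sense()['wrist_force'])
E
```

```text
shift mm [7.7 0.  0.1] turn deg [ 0.01 -0.03  0.06] dist 0.008
[ 0.38884747 -0.45426453 -0.11370854]
```

Request:
{"method": "apply_moves", "body": {"motion": [8,0,0,0,0,0,0,13,0,0,0,0,0,0,17,0,0,0,0,0,0,21,0,0,0,0,0,0,25,0,0,0,0,0,0,29,0,0,0,0,0,0,33,0,0,0,0,0,0,37,0,0,0,0,0,0]}}

```text
time: 10.7
position: [0.5067, 0.0637, 0.0697]
tool_rot: [0.069, 0.743, 0.661, -0.078]
wrist_force: [0.3, -0.4, -0.2]
gripper_width: -0.0001
gripper_force: 0.1
```

```bash
python3 - <<'E'
from h import *
s=ctrl.sense();print(s['wrist_force'],(s['position']-floor(0,.0185))@frame(A).as_matrix()*1000)
d=cam('wrist','w5.png')
cv2.imwrite('pics/c5.png',d['frame'])
E
```

```text
[ 0.33997151 -0.40065404 -0.16955525] [ -0.01562023 -10.44555763  -0.16711857]
```

View pics/c5.png

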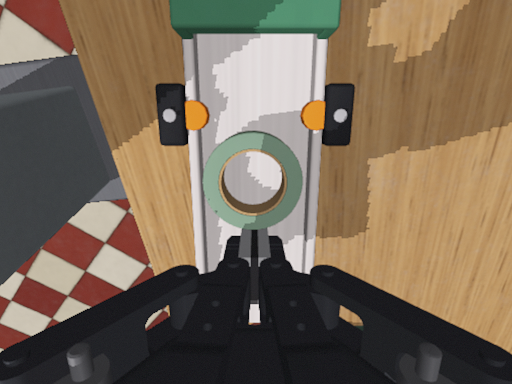

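The fingers are square behind the roll, centred at (252,180) between the walls, and it is just short of the latches (195,115) and (315,115). On with the push.

Request:
{"method": "apply_moves", "body": {"motion": [2,0,0,0,0,0,0,4,0,0,0,0,0,0,6,0,0,0,0,0,0,8,0,0,0,0,0,0,10,0,0,0,0,0,0,12,0,0,0,0,0,0,14,0,0,0,0,0,0,16,0,0,0,0,0,0]}}

```text
time: 11.55
position: [0.5085, 0.0791, 0.0664]
tool_rot: [0.069, 0.743, 0.661, -0.078]
wrist_force: [-0.0, -0.9, 0.7]
gripper_width: 0.0002
gripper_force: 0.0
```

Request:
{"method": "apply_moves", "body": {"motion": [1,0,0,0,0,0,0,2,0,0,0,0,0,0,3,0,0,0,0,0,0,4,0,0,0,0,0,0,5,0,0,0,0,0,0]}}

```text
time: 12.05
position: [0.5093, 0.0835, 0.0656]
tool_rot: [0.07, 0.743, 0.661, -0.078]
wrist_force: [1.5, -2.2, 0.3]
gripper_width: -0.0001
gripper_force: 0.9
```

Request:
{"method": "apply_moves", "body": {"motion": [1,0,0,0,0,0,0,2,0,0,0,0,0,0,3,0,0,0,0,0,0,4,0,0,0,0,0,0]}}

```text
time: 12.45
position: [0.5093, 0.0873, 0.0647]
tool_rot: [0.069, 0.743, 0.661, -0.078]
wrist_force: [-0.5, -3.0, 2.4]
gripper_width: -0.0004
gripper_force: 1.8
```

```bash
cat >st.py <<'E'
from h import *
s=ctrl.sense();M=frame(A).as_matrix();print('t',s['time'],'F x,down,z',(s['wrist_force']@M).round(2),(s['position']-floor(0,.0185))@M*1000)
E
python3 st.py
```

```text
t 12.45 F x,down,z [ 0.11 -3.49 -1.72] [ 0.14999489 13.85570794 -0.15102704]
```

Request:
{"method": "apply_moves", "body": {"motion": [1,0,0,0,0,0,0,2,0,0,0,0,0,0,3,0,0,0,0,0,0,4,0,0,0,0,0,0]}}

```text
time: 12.85
position: [0.5099, 0.0917, 0.0637]
tool_rot: [0.069, 0.743, 0.661, -0.078]
wrist_force: [-0.2, -2.8, 1.7]
gripper_width: 0.0001
gripper_force: 1.4
```

Request:
{"method": "apply_moves", "body": {"motion": [1,0,0,0,0,0,0,2,0,0,0,0,0,0,3,0,0,0,0,0,0,4,0,0,0,0,0,0]}}

```text
time: 13.25
position: [0.5104, 0.0958, 0.0629]
tool_rot: [0.069, 0.743, 0.661, -0.078]
wrist_force: [-1.2, -2.5, 0.8]
gripper_width: -0.0002
gripper_force: 0.9
```

Request:
{"method": "apply_moves", "body": {"motion": [1,0,0,0,0,0,0,2,0,0,0,0,0,0,3,0,0,0,0,0,0]}}

```text
time: 13.55
position: [0.5108, 0.0987, 0.0623]
tool_rot: [0.069, 0.743, 0.661, -0.078]
wrist_force: [0.0, -2.1, 0.8]
gripper_width: 0.0004
gripper_force: 0.7
```

```bash
python3 st.py
```

```text
t 13.55 F x,down,z [-0.3  -2.25 -0.33] [ 0.05853638 25.5211533  -0.20382356]
```

Request:
{"method": "apply_moves", "body": {"motion": [1,0,0,0,0,0,0,2,0,0,0,0,0,0]}}

```text
time: 13.75
position: [0.511, 0.1006, 0.0619]
tool_rot: [0.069, 0.743, 0.661, -0.078]
wrist_force: [0.1, -1.1, 0.5]
gripper_width: -0.0
gripper_force: 0.5
```

Request:
{"method": "apply_moves", "body": {"motion": [1,0,0,0,0,0,0,2,0,0,0,0,0,0]}}

```text
time: 13.95
position: [0.5112, 0.1025, 0.0614]
tool_rot: [0.069, 0.743, 0.661, -0.078]
wrist_force: [0.5, -0.3, -0.6]
gripper_width: -0.0001
gripper_force: 0.4
```

Request:
{"method": "apply_moves", "body": {"motion": [1,0,0,0,0,0,0,2,0,0,0,0,0,0]}}

```text
time: 14.15
position: [0.5115, 0.1045, 0.061]
tool_rot: [0.069, 0.743, 0.661, -0.078]
wrist_force: [0.5, -0.5, 0.0]
gripper_width: -0.0002
gripper_force: 0.2
```

```bash
python3 st.py
```

```text
t 14.15 F x,down,z [-0.57 -0.44  0.05] [ 2.60015048e-02  3.15181917e+01 -2.12103880e-01]
```

Request:
{"method": "apply_moves", "body": {"motion": [1.5,0,0,0,0,0,0,3,0,0,0,0,0,0]}}

```text
time: 14.35
position: [0.5118, 0.1075, 0.0604]
tool_rot: [0.069, 0.743, 0.661, -0.078]
wrist_force: [0.5, 0.1, 0.2]
gripper_width: 0.0
gripper_force: 0.1
```

Request:
{"method": "apply_moves", "body": {"motion": [1,0,0,0,0,0,0,2,0,0,0,0,0,0]}}

```text
time: 14.55
position: [0.512, 0.1092, 0.06]
tool_rot: [0.069, 0.743, 0.661, -0.078]
wrist_force: [0.4, -1.5, 0.6]
gripper_width: 0.0
gripper_force: 0.1
```

```bash
python3 st.py
```

```text
t 14.55 F x,down,z [-0.62 -1.54 -0.24] [ 2.93200237e-02  3.64054178e+01 -2.24662989e-01]
```

Request:
{"method": "apply_moves", "body": {"motion": [1,0,0,0,0,0,0,1,0,0,0,0,0,0]}}

```text
time: 14.75
position: [0.5122, 0.1103, 0.0598]
tool_rot: [0.069, 0.743, 0.661, -0.078]
wrist_force: [0.0, 0.4, -0.6]
gripper_width: -0.0001
gripper_force: 0.0
```

Request:
{"method": "apply_moves", "body": {"motion": [1,0,0,0,0,0,0,1,0,0,0,0,0,0]}}

```text
time: 14.95
position: [0.5123, 0.1112, 0.0596]
tool_rot: [0.069, 0.743, 0.661, -0.078]
wrist_force: [1.4, -0.6, 0.6]
gripper_width: 0.0002
gripper_force: 0.0
```

```bash
python3 st.py
```

```text
t 14.95 F x,down,z [-1.43 -0.54 -0.48] [ 6.82828699e-03  3.84186753e+01 -2.09283835e-01]
```

Just noise; continue.

Request:
{"method": "apply_moves", "body": {"motion": [1.2,0,0,0,0,0,0,2.4,0,0,0,0,0,0]}}

```text
time: 15.15
position: [0.5126, 0.1134, 0.0591]
tool_rot: [0.069, 0.743, 0.661, -0.078]
wrist_force: [-0.0, -0.6, -0.0]
gripper_width: -0.0001
gripper_force: 0.1
```

Request:
{"method": "apply_moves", "body": {"motion": [1,0,0,0,0,0,0,2,0,0,0,0,0,0]}}

```text
time: 15.35
position: [0.5128, 0.1154, 0.0587]
tool_rot: [0.069, 0.743, 0.661, -0.078]
wrist_force: [-0.1, 0.6, -0.1]
gripper_width: 0.0002
gripper_force: 0.1
```

```bash
python3 st.py
```

```text
t 15.35 F x,down,z [0.18 0.63 0.  ] [ 3.29408218e-02  4.27772838e+01 -1.99403721e-01]
```

Request:
{"method": "apply_moves", "body": {"motion": [1.2,0,0,0,0,0,0,2.4,0,0,0,0,0,0]}}

```text
time: 15.55
position: [0.5131, 0.1178, 0.0582]
tool_rot: [0.069, 0.743, 0.661, -0.078]
wrist_force: [-0.7, 0.4, 0.2]
gripper_width: 0.0002
gripper_force: 0.1
```

```bash
python3 st.py
```

```text
t 15.55 F x,down,z [ 0.7   0.23 -0.23] [ 4.14930183e-02  4.52025704e+01 -1.88242348e-01]
```

Request:
{"method": "apply_moves", "body": {"motion": [1,0,0,0,0,0,0,2,0,0,0,0,0,0]}}

```text
time: 15.75
position: [0.5133, 0.1197, 0.0578]
tool_rot: [0.069, 0.743, 0.661, -0.078]
wrist_force: [0.1, -0.6, 0.4]
gripper_width: -0.0001
gripper_force: 0.1
```

Request:
{"method": "apply_moves", "body": {"motion": [1,0,0,0,0,0,0,1.5,0,0,0,0,0,0]}}

```text
time: 15.95
position: [0.5135, 0.1212, 0.0574]
tool_rot: [0.069, 0.743, 0.661, -0.078]
wrist_force: [-1.1, -0.3, -0.5]
gripper_width: 0.0001
gripper_force: 0.0
```

Request:
{"method": "apply_moves", "body": {"motion": [1,0,0,0,0,0,0,2,0,0,0,0,0,0]}}

```text
time: 16.15
position: [0.5137, 0.123, 0.0571]
tool_rot: [0.069, 0.743, 0.661, -0.078]
wrist_force: [0.2, 0.2, 0.3]
gripper_width: -0.0001
gripper_force: 0.0
```

Request:
{"method": "apply_moves", "body": {"motion": [1,0,0,0,0,0,0,1.5,0,0,0,0,0,0]}}

```text
time: 16.35
position: [0.5139, 0.1246, 0.0567]
tool_rot: [0.069, 0.743, 0.661, -0.078]
wrist_force: [0.5, -0.0, -0.7]
gripper_width: 0.0001
gripper_force: 0.0
```

Request:
{"method": "apply_moves", "body": {"motion": [1,0,0,0,0,0,0,2,0,0,0,0,0,0]}}

```text
time: 16.55
position: [0.514, 0.126, 0.0564]
tool_rot: [0.07, 0.743, 0.661, -0.078]
wrist_force: [-1.1, -2.5, 1.4]
gripper_width: -0.0001
gripper_force: 1.2
```

Request:
{"method": "apply_moves", "body": {"motion": [1,0,0,0,0,0,0,1.5,0,0,0,0,0,0]}}

```text
time: 16.75
position: [0.5142, 0.1268, 0.0562]
tool_rot: [0.07, 0.744, 0.66, -0.079]
wrist_force: [0.0, -3.8, 2.9]
gripper_width: -0.0001
gripper_force: 2.3
```

```bash
python3 st.py
```

```text
t 16.75 F x,down,z [-0.46 -4.26 -2.05] [-3.78644643e-02  5.45410376e+01 -1.62606665e-01]
```

Request:
{"method": "apply_moves", "body": {"motion": [0.7,0,0,0,0,0,0,1.3,0,0,0,0,0,0,1.3,0,0,0,0,0,0]}}

```text
time: 17.05
position: [0.5143, 0.1278, 0.056]
tool_rot: [0.07, 0.744, 0.66, -0.079]
wrist_force: [-1.1, -5.6, 3.7]
gripper_width: -0.0001
gripper_force: 3.1
```

```bash
python3 st.py
```

```text
t 17.05 F x,down,z [ 0.4  -6.36 -2.46] [-4.99173230e-02  5.55577855e+01 -1.48915348e-01]
```

Request:
{"method": "apply_moves", "body": {"motion": [0.5,0,0,0,0,0,0,1,0,0,0,0,0,0,1,0,0,0,0,0,0]}}

```text
time: 17.35
position: [0.5144, 0.1282, 0.0559]
tool_rot: [0.07, 0.744, 0.66, -0.079]
wrist_force: [-1.3, -6.5, 4.5]
gripper_width: 0.0
gripper_force: 3.8
```

```bash
python3 st.py
```

```text
t 17.35 F x,down,z [ 0.47 -7.41 -3.06] [-0.09958625 55.98801978 -0.14275246]
```

Request:
{"method": "apply_moves", "body": {"motion": [0.5,0,0,0,0,0,0,0.5,0,0,0,0,0,0,0.5,0,0,0,0,0,0]}}

```text
time: 17.65
position: [0.5145, 0.1284, 0.0558]
tool_rot: [0.07, 0.744, 0.66, -0.079]
wrist_force: [-1.2, -7.1, 5.1]
gripper_width: -0.0002
gripper_force: 4.1
```

```bash
python3 st.py
```

```text
t 17.65 F x,down,z [ 0.31 -8.11 -3.49] [-0.08229935 56.21276356 -0.10810868]
```

Request:
{"method": "apply_moves", "body": {"motion": [-1,0,0,0,0,0,0,-2,0,0,0,0,0,0,-3,0,0,0,0,0,0,-4,0,0,0,0,0,0,-5,0,0,0,0,0,0,-6,0,0,0,0,0,0,-7,0,0,0,0,0,0,-8,0,0,0,0,0,0]}}

```text
time: 18.45
position: [0.5137, 0.1236, 0.057]
tool_rot: [0.069, 0.743, 0.661, -0.078]
wrist_force: [0.2, -1.2, 0.5]
gripper_width: -0.0004
gripper_force: 0.0
```

Request:
{"method": "apply_moves", "body": {"motion": [-1,0,0,0,0,0,0,-2,0,0,0,0,0,0,-4,0,0,0,0,0,0,-7,0,0,0,0,0,0,-12,0,0,0,0,0,0,-18,0,0,0,0,0,0,-25,0,0,0,0,0,0,-30,0,0,0,0,0,0]}}

```text
time: 19.25
position: [0.5101, 0.0926, 0.0636]
tool_rot: [0.07, 0.744, 0.66, -0.078]
wrist_force: [-0.2, -0.4, -0.6]
gripper_width: -0.0
gripper_force: 0.0
```

Request:
{"method": "apply_moves", "body": {"motion": [0,0,-20,0,0,0,0,0,0,-50,0,0,0,0,0,0,-80,0,0,0,0,0,0,-80,0,0,0,0,0,0,-80,0,0,0,0]}}

```text
time: 19.75
position: [0.5122, 0.1103, 0.1419]
tool_rot: [0.069, 0.743, 0.661, -0.077]
wrist_force: [-0.1, 0.8, -0.3]
gripper_width: -0.0001
gripper_force: 0.0
```

```bash
python3 st.py; python3 - <<'E'
from h import *
cam('wrist','w6.png')
E
```

```text
t 19.75 F x,down,z [0.22 0.81 0.12] [-1.69264129e-02  2.03546308e+01 -8.05241444e+01]
```

View pics/w6.png

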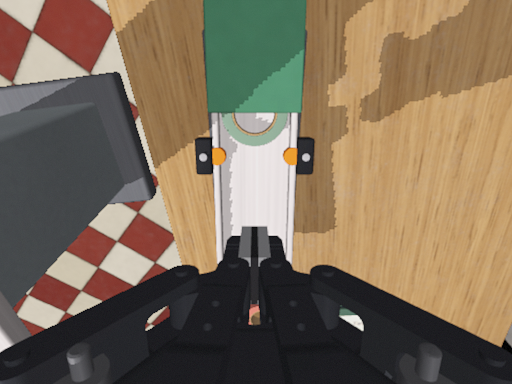

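The roll lies past both latches (217,156) and (291,156), half under the hood with its trailing edge near (255,145). The gripper is clear of everything.

```bash
python3 -c "
from plant import ctrl
print(ctrl.finish_job())"
```

```text
the job is handed in; nothing more can be done
None
```

I laid the green roll in the chute and pushed it through both latches onto the stop at about 8 N. I then drew the finger back slowly, left the roll resting there with the gripper clear, and handed the job in at about 20 s; no verdict came back.

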